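Reset the tripped drill switch after clearing and clamping its connector

ROBOT

A 6-joint arm with a two-finger parallel gripper is mounted at the origin on the work surface. World frame = base frame: x ahead of the robot, y to its left, z up, the work surface at z = 0. Lengths are in m, angles in rad, forces in N, time in s.
With the tool pointing down it reaches from about 0.3 to 0.775 m from the base axis. Payload 14.6 kg.
Tool frame: the origin (TCP) lies between the finger pads; the fingertips stand 19 mm ahead of it and the grasp point (between the pads) is the TCP (ctrl.finger_overhang is the distance from the TCP to the fingertips, in m); z points along the fingers, y is the direction in which the jaws open and shut (so a half turn about z gives the same grasp; the last joint's range is limited). The gripper opens to 94 mm and grips with 3 to 60 N. Pads are 16 mm wide; open, the fingers measure 119 mm over their backs; the gripper's body (75 mm by 177 mm) begins 78 mm behind the grasp point.
Start: joints at [-1.409, 0.3, 1.521, -0, 1.321, -0.067], TCP at [0.125, -0.536, 0.224] pointing down, gripper open.
Joint ranges: [-3.03, 3.03], [-0.79, 2.21], [0.23, 2.52], [-1.04, 4.18], [0, 3.07], [-2.55, 2.55]. Speed limits (rad/s): [2.22, 2.22, 2.57, 3.14, 3.14, 3.14].

INTERFACE

Orientations are given as [roll, pitch, yaw] about the fixed x, y, z axes, in that order (R = Rz(yaw) Ry(pitch) Rx(roll)).
In Python, from station import ctrl gives the robot as it stands.
- The arm moves only by the tool send_rows, never from a script. Its argument "series" is a list of rows, each a list of 7 numbers: the turn, a rotation vector about the tool's x, y, z in degrees, then the shift along the tool's x, y, z in m, then the gripper's target within -1 to 1 (fully open at 1, half-way at 0, shut at -1). A call has 1 to 8 rows; each row is the pose to reach, as a shift and turn from the pose commanded when the call began, along the tool's axes at that moment; what a row does not reach only later rows make up. A row lasts 1/10 s, in which the tool goes at most 50 mm and 8.59 degrees, less where a joint would pass 70% of its speed; a pose out of reach is approached as far as the arm can. A call with a gripper value outside its range is refused whole. The fingers move at their own pace and stop on an object; "force" is the grip in N (left out, the last holds). Time passes only in rows, so rows that repeat a pose let the fingers close. It gives the time, the measured TCP pose, the force and the opening at its end, in the units of the state.
- ctrl.get_obs(): the state, without advancing time (a new reading comes with each control period).
- ctrl.camera(name): name is "side" or "top" or "wrist"; returns a dict with "pixels" (480x640x3 uint8, red, green, blue), "z_map" (480x640 float32, m along the optical axis (not along the pixel's ray), 0 where there is no reading), "fov_y" (degrees; the focal length in pixels is half the picture's height over the tangent of half this angle, whatever the lens; pixels are square), "cx", "cy" (the principal point, pixels), "k1" (the pictures are not rectified: a ray, as slopes to the right and down, at radius r is drawn at 1 + k1 r^2 times it, then the intrinsics apply), "R" (3x3) and "t" (3): a world point X has camera coordinates R X + t. Camera axes: x right, y down, z forward; pixel columns grow to the right and rows downward; lengths in m; the calibration is good to about 2 mm. A picture is of the moment at which its call begins.
- ctrl.hand_in(): hands the job in, once; it reports no verdict.
The state is a dict: "time_s": time; "qpos": joint angles; "joint_vel": joint speeds; "tau": joint torques, N m; "ee_pos": TCP position; "eef_rot": TCP orientation; "force": force on the tool from outside, world axes, zero at the start; "moment": the same for the moment, N m; "grip_width": finger opening in m.
Only numpy, scipy, OpenCV 4.12 (cv2) and the standard library are available. Lean on these libraries where they do the work, as an engineer would, in place of code of your own. Each camera call takes 0.05 s, during which the arm holds its last target.

TASK

The drill press has tripped because its connector came unclamped. First put the wooden offcut that lies on the socket block into the green tray, then swing the orange clamp lever fully shut on the block; after that reset the red-handled tripped switch by pushing it fully off (towards its white end) and then throwing it fully on (towards its green end). Leave the other two switches as they are, do not shift or knock over the turned piece, tin, jar and screwdriver, and let go of everything.

Things in the scene. Friction and masses are not known exactly. Their poses are not given: they have to be found in the camera images.
- offcut: loose light wooden block, 64 (x) x 26 (y) x 30 (z) mm, 35 g, lying on the deck of the socket block under the raised clamp lever, its long side roughly along the block and overhanging the block's -x end in some starts; origin at the centre of its underside
- socket_block: black motor connector, fixed, 116 (x) x 54 (y) x 30 mm high; origin at the centre of its underside, z up. Its flat deck is at z = 30. The clamp lever's hinge axis runs along the block's y at x = +44, z = 40, between two ears 16 (x) x 8 (y) mm centred at y = +-18, tops at z = 48
- clamp (a joint): orange clamp lever on the socket block, rad. 0 = fully shut (level, pointing to the block's -x, 7 mm above the deck); grows as it opens: at pi/2 it stands straight up, above that it leans to the block's +x. Stop at 2.3. Starts raised (1.8 to 2.2). Stiff enough to stay where it is left; about 1 N at the tip moves it. It cannot shut while the offcut is under it
- clamp_tip (a point): the free end of the orange clamp lever, 84 mm from the hinge axis. The lever is 6 mm thick and 18 wide, with an end paddle 20 long, 30 wide and 8 thick
- tray: green open tray, fixed, outside 160 (x) x 150 (y) x 40 mm high, walls and floor 6 mm, empty; origin at the centre of its underside
- drill_switch: grey housing of the tripped switch, fixed on the dark board, 86 (x) x 46 (y) x 40 mm high; origin at the centre of its underside. White stripe = off end (its -x), green stripe = on end (its +x). The lever's pivot axis runs along y at x = 0, z = 36. It sits at any of the three places on the board, side by side along y at 66 mm pitch
- drill_lever (a joint): red lever of the tripped switch, rad: 0 = fully off (leans 0.6 rad from upright to the housing's -x), 0.6 = upright, 1.2 = fully on (leans 0.6 rad to +x), with stops at both ends. Starts tripped, midway (0.42 to 0.78). Stays where it is left; about 2 N at the tip moves it
- drill_tip (a point): free end of the red lever, 60 mm from its pivot axis; the lever is 14 mm wide (y) and 9 mm thick
- sander_switch: the same housing with a black lever, which is on and must stay on
- sander_lever (a joint): black lever, same sense as the red one; starts on (about 1.2)
- fan_switch: the same housing with a blue lever, which is off and must stay off
- fan_lever (a joint): blue lever, same sense; starts off (about 0)
- panel: dark wooden board carrying the three switches, fixed, 130 (x) x 220 (y) x 12 mm; origin at the centre of its underside
- pawn: small turned wooden piece, 36 mm across its foot, 72 high, standing beyond the -x end of the socket block; bystander, origin at its foot
- tin: tin with a blue band, 66 mm across, 70 high, standing close to the -y side of the socket block; bystander, origin at its foot
- jar: amber jar with red cap, 60 mm across, 85 high, standing close to the +x edge of the switch board; bystander, origin at its foot
- screwdriver: screwdriver with yellow handle, 170 mm long, lying along its own x on the bench close beyond the tray's +x side; bystander, origin within its length
There are look-alikes about, which are no part of the job. There is more than one size of the socket_block; the job needs the smallest.

How it is judged:
On the way, in this order (a step that is already met when the one before it is completed fails the run):
1. the offcut lies released in the green tray (x of offcut in the frame of tray between -0.075 and 0.075 m and y of offcut in the frame of tray between -0.07 and 0.07 m and z of offcut in the frame of tray below 0.03 m and contact force between the fingers and offcut below 0.1 N and linear speed of offcut below 0.03 m/s), for 0.2 s.
2. the clamp lever is fully shut (below 0.12 rad) (value of joint clamp below 0.12 rad), for 0.2 s.
3. the red lever is pushed fully off (below 0.12 rad) (value of joint drill_lever below 0.12 rad), for 0.15 s.
4. the red lever is thrown fully on (above 1.08 rad) (value of joint drill_lever above 1.08 rad), for 0.2 s.
At the end, for the whole second after the job is handed in: The offcut rests released inside the green tray, the orange clamp lever is shut (below 0.12 rad), the red lever is fully on (above 1.08 of 1.2 rad), the black lever is still on (above 0.95) and the blue one still off (below 0.25) (all of step 1 and value of joint clamp below 0.12 rad and value of joint drill_lever above 1.08 rad and value of joint sander_lever above 0.95 rad and value of joint fan_lever below 0.25 rad); the robot touches nothing.
It fails at once if the black or the blue lever is moved from its position (black below 0.95, blue above 0.25 rad) (value of joint sander_lever below 0.95 rad or value of joint fan_lever above 0.25 rad).
It fails at once if a bystander is shifted by more than 30 mm (distance of any of pawn, tin, jar, screwdriver from where it was at the start of the episode above 0.03 m).
It fails at once if the turned piece, tin or jar is tipped by more than 0.5 rad (angle between any of pawn, tin, jar's own z axis and vertical above 0.5 rad).
It also fails if it takes over 64 s, if anything falls off the work surface, if the arm or the gripper's body presses on something with over 40 N, if the wrist force passes 120 N, or if a joint passes its speed limit or range.

## Working session

There is one attempt and no reset: what is moved stays moved. The work goes in short steps, Python scripts to look and compute and a tool call to move; the robot and the scene stay as the last step left them, time stands still between calls to the robot, and variables do not carry over. Pictures are saved under pics/ and viewed, and the job is handed in when it is done.

Besides the shell and the picture viewer there is one more tool, called after "Call:" as a command line: name --pt "numbers of a row" for each row, then --argument value for the rest. send_rows: Moves the arm, as the interface text tells. Its arguments: {"type":"object","properties":{"series":{"type":"array"},"force":{"type":"number"}},"required":["series"]}

```bash
mkdir -p pics; ls; cat > h.py <<'E'
import numpy as np, cv2, pickle
from station import ctrl
def grab(names,tag):
    out={}
    for n in names:
        c=ctrl.camera(n); out[n]=c
        cv2.imwrite(f'pics/{tag}_{n}.png',cv2.cvtColor(c['pixels'],cv2.COLOR_RGB2BGR))
        pickle.dump(c,open(f'pics/{tag}_{n}.pkl','wb'))
    return out
def load(tag,n): return pickle.load(open(f'pics/{tag}_{n}.pkl','rb'))
def slopes(c,u,v):
    f=240/np.tan(np.radians(c['fov_y'])/2)
    K=np.array([[f,0,c['cx']],[0,f,c['cy']],[0,0,1.]])
    p=cv2.undistortPointsIter(np.array([[[u,v]]],float),K,np.array([c['k1'],0,0,0,0.]),None,None,(3,50,1e-10)) 
    return p[0,0]
def ray(c,u,v):
    s=slopes(c,u,v); R=np.array(c['R']);t=np.array(c['t'])
    return -R.T@t, R.T@np.array([s[0],s[1],1.])
def onz(c,u,v,z):
    o,d=ray(c,u,v); return o+d*(z-o[2])/d[2]
def dep(c,u,v):
    o,d=ray(c,u,v); return o+d*c['z_map'][int(round(v)),int(round(u))]
def cloud(c):
    f=240/np.tan(np.radians(c['fov_y'])/2)
    K=np.array([[f,0,c['cx']],[0,f,c['cy']],[0,0,1.]])
    uu,vv=np.meshgrid(np.arange(640.),np.arange(480.))
    p=cv2.undistortPointsIter(np.stack([uu,vv],-1).reshape(-1,1,2),K,np.array([c['k1'],0,0,0,0.]),None,None,(3,30,1e-9)).reshape(480,640,2)
    P=np.dstack([p,np.ones((480,640))])*c['z_map'][...,None]
    W=(P-np.array(c['t']))@np.array(c['R'])
    W[c['z_map']<=0]=np.nan
    return W
def px(c,X):
    f=240/np.tan(np.radians(c['fov_y'])/2)
    K=np.array([[f,0,c['cx']],[0,f,c['cy']],[0,0,1.]])
    return cv2.projectPoints(np.atleast_2d(np.array(X,float)),cv2.Rodrigues(np.array(c['R'],float))[0],np.array(c['t'],float),K,np.array([c['k1'],0,0,0,0.]))[0].reshape(-1,2)
E
python3 - <<'E'
from h import *
o=grab(['top','side','wrist'],'a')
for n,c in o.items(): print(n,c['fov_y'],c['cx'],c['cy'],c['k1'],c['R'],c['t'],(c['z_map']>0).mean())
print(ctrl.get_obs(),ctrl.finger_overhang)
E
```

```text
pics
top 57.890234487419406 317.9827079576032 239.29702235938876 -0.056735136679853866 [[-2.08036957e-02 -9.99782713e-01 -1.31631100e-03]
 [-9.97535748e-01  2.08451417e-02 -6.69918837e-02]
 [ 6.70047660e-02 -8.06114896e-05 -9.97752652e-01]] [0.04548747 0.52607549 1.01026965] 0.9961458333333333
side 48.00821529308872 310.6882114609496 245.19066302235996 -0.028944758657405187 [[-0.92406296 -0.38223668 -0.00166498]
 [-0.23622513  0.57449145 -0.78368186]
 [ 0.30050847 -0.72377807 -0.62116018]] [0.49247882 0.18660348 1.26192838] 0.9959635416666667
wrist 58.48351546154858 316.483608592725 235.62149442421136 -0.027841075541109754 [[ 0.22676601 -0.97394842 -0.00128721]
 [-0.93545884 -0.21817192  0.27806073]
 [-0.27109764 -0.0618506  -0.96056263]] [-0.54860838 -0.02857626  0.39139995] 0.9960091145833333
{'time_s': 0.15, 'qpos': array([-1.40857637e+00,  3.00317541e-01,  1.52143523e+00, -9.07229927e-06,
        1.32069630e+00, -6.65972942e-02]), 'joint_vel': array([-6.79630117e-04, -2.38293647e-05, -1.51481579e-03,  9.18104700e-04,
        3.30013183e-04,  4.69791471e-06]), 'tau': array([ 1.82664884e-03, -5.31951427e+01, -3.52818632e+01,  7.08155707e-02,
        2.35915283e-02, -8.29926830e-05]), 'ee_pos': array([ 0.1247211 , -0.535485  ,  0.22403226]), 'eef_rot': array([-3.14073755e+00, -4.82241699e-05,  2.28819476e-01]), 'force': array([ 0.43064383,  0.13133868, -1.13621327]), 'moment': array([-0.0197472 ,  0.01570813, -0.02451446]), 'grip_width': 0.0939481059723965} 0.019
```

View pics/a_top.png

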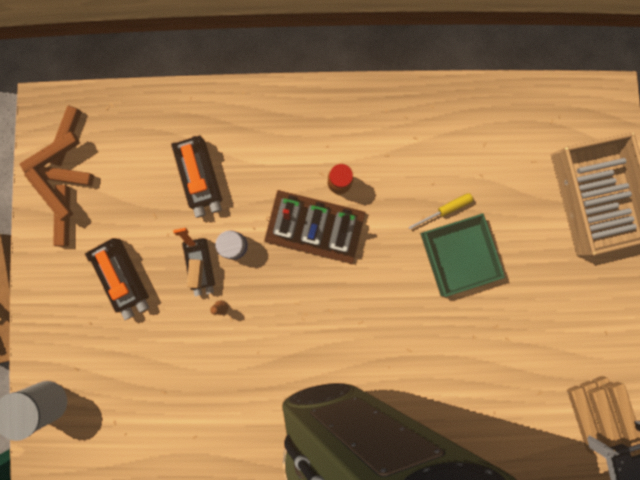

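View pics/a_side.png

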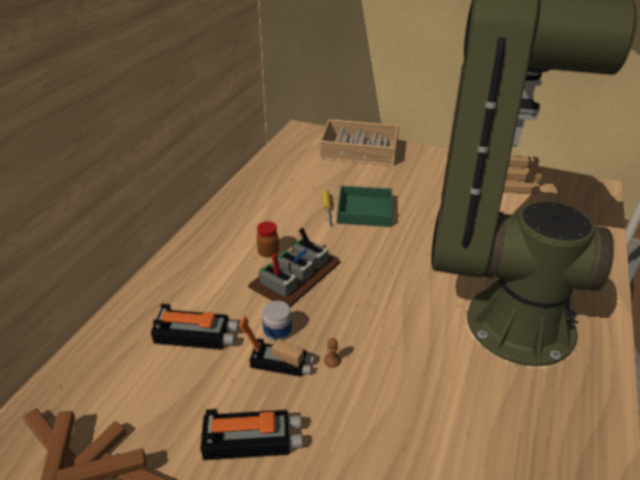

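View pics/a_wrist.png

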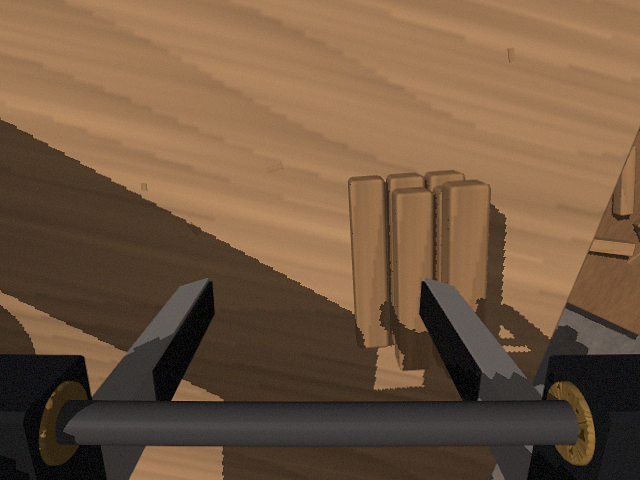

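The top view shows the small socket block at about (198,265), with the offcut at (195,272), the lever tip at (182,235), the tin at (231,245) and the pawn at (219,308). The board is at (316,227) with the red lever on its leftmost switch (288,213), the tray is at (463,256), and the jar at (341,178).

```bash
python3 - <<'E'
from h import *
for n,(x,y,w,h) in {'top':(150,160,240,180),'side':(220,210,140,180)}.items():
    im=cv2.imread(f'pics/a_{n}.png')[y:y+h,x:x+w]
    s=3 if n=='top' else 4
    cv2.imwrite(f'pics/a_{n}_z.png',cv2.resize(im,None,fx=3.3,fy=3.3,interpolation=cv2.INTER_CUBIC))
c=load('a','top');W=cloud(c);s=load('a','side')
def pr(n,u,v):print(n,np.round(dep(c,u,v),4))
for n,u,v in [('block',207,262),('offc',195,272),('tip',182,233),('pawn',218,308),('tin',231,245),('jar',341,178),('red',288,212),('blue',313,231),('black',341,232),('tray',463,256),('table',260,330),('drv',455,205)]:pr(n,u,v)
E
```

```text
block [0.4782 0.2956 0.0294]
offc [0.4555 0.3147 0.0623]
tip [0.5405 0.3291 0.1108]
pawn [0.3735 0.263  0.062 ]
tin [0.5147 0.2308 0.0691]
jar [ 0.6592 -0.0199  0.083 ]
red [0.582  0.0986 0.1046]
blue [0.5414 0.0452 0.0812]
black [ 0.5402 -0.0185  0.0528]
tray [ 0.4802 -0.3137  0.0045]
table [ 3.142e-01  1.773e-01 -3.000e-04]
drv [ 0.6017 -0.2938  0.0225]
```

View pics/a_top_z.png

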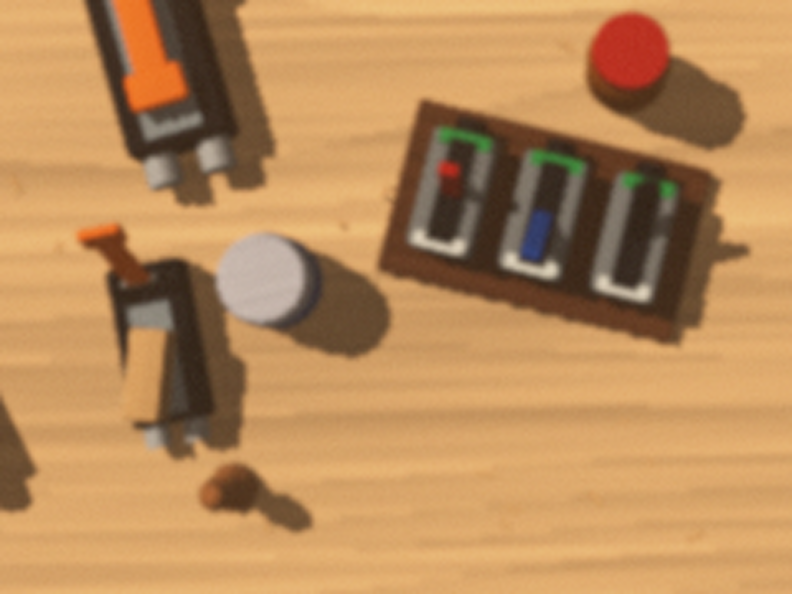

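View pics/a_side_z.png

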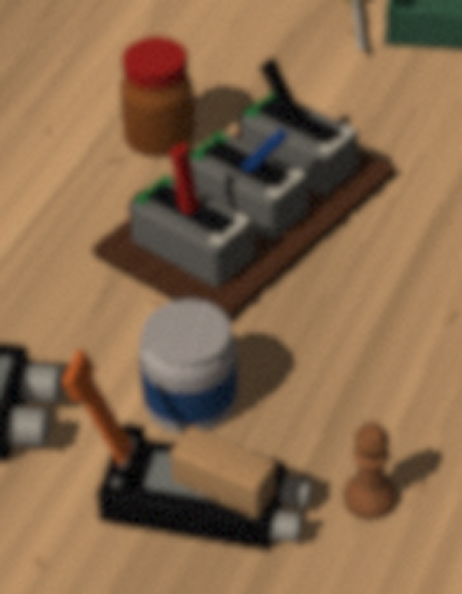

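```bash
python3 - <<'E'
from h import *
for n in ['top','side']:
    c=load('a',n);W=cloud(c)
    def rect(name,cx,cy,r,z0,z1,extra=None):
        m=(np.hypot(W[...,0]-cx,W[...,1]-cy)<r)&(W[...,2]>z0)&(W[...,2]<z1)
        if extra is not None: m&=extra
        P=W[m]; 
        if len(P)<5: print(n,name,'few',len(P));return
        (x,y),(w,h),a=cv2.minAreaRect((P[:,:2]*1000).astype(np.float32))
        print(n,name,len(P),np.round([x,y,w,h,a],1),'z',np.round(np.median(P[:,2]),4),'mean',np.round(P.mean(0),4))
    hsv=cv2.cvtColor(c['pixels'],cv2.COLOR_RGB2HSV); H,S,V=cv2.split(hsv)
    rect('offcut',.4555,.3147,.06,.053,.068,(V>90)&(H<25))
    rect('deck',.475,.303,.08,.024,.034)
    rect('blockall',.475,.303,.09,.012,.036)
    rect('lever',.52,.32,.06,.055,.2,(S>170)&(H<14))
    rect('tiplever',.54,.33,.04,.095,.2,(S>170)&(H<14))
    rect('board',.55,.04,.2,.008,.016)
    rect('red',.57,.09,.05,.06,.2,(S>150)&((H<8)|(H>172)))
    rect('blue',.54,.045,.06,.06,.2,(S>120)&(H>105)&(H<130))
    rect('sw',.55,.04,.12,.045,.056)
    rect('jar',.66,-.02,.05,.07,.1); rect('tin',.51,.23,.05,.06,.08);rect('pawn',.37,.26,.04,.01,.08)
    rect('tray',.48,-.31,.15,.03,.045); rect('trayfloor',.48,-.31,.06,-.01,.02)
    m=(np.hypot(W[...,0]-.57,W[...,1]-.09)<.05)&(W[...,2]>.06)&(S>150)&((H<8)|(H>172)); P=W[m]
    print('red top',P[np.argsort(-P[:,2])[:6]].round(4).tolist())
    m=(np.hypot(W[...,0]-.54,W[...,1]-.33)<.06)&(W[...,2]>.055)&(S>150)&(H<15); P=W[m]
    print('tip',P[np.argsort(-P[:,2])[:8]].round(4).tolist())
E
```

```text
top offcut 335 [452.3 320.   27.7  62.8  85.5] z 0.0593 mean [0.4522 0.3192 0.0592]
top deck 653 [476.3 285.7 128.8 124.4  13.1] z 0.0293 mean [0.4765 0.3138 0.0293]
top blockall 825 [474.3 280.2 132.4 134.6  10.7] z 0.0287 mean [0.4698 0.3107 0.0275]
top lever 146 [536.2 330.8  29.1  27.3  10.4] z 0.1055 mean [0.5377 0.3303 0.0976]
top tiplever 88 [542.6 331.9  15.9  27.3  10.4] z 0.1156 mean [0.5434 0.3312 0.1126]
top board 2381 [567.3  68.7 288.5 178.9  85.7] z 0.0112 mean [0.5528 0.0428 0.0113]
top red 47 [580.8 104.3  10.7  15.3  77.9] z 0.1021 mean [0.5804 0.1041 0.0943]
top blue 43 [540.8  48.4   9.2  28.2  82.6] z 0.0852 mean [0.5395 0.0482 0.0842]
top sw 1917 [590.9  33.6 175.8 153.4  74.7] z 0.0517 mean [0.5592 0.0426 0.0515]
top jar 449 [665.9 -19.   51.8  51.4  89. ] z 0.0839 mean [ 0.6649 -0.0181  0.0837]
top tin 590 [516.7 235.5  61.6  60.   44.2] z 0.0691 mean [0.5166 0.2349 0.0688]
top pawn 166 [370.9 268.9  28.2  26.9  79.8] z 0.0475 mean [0.3718 0.2667 0.0424]
top tray 793 [ 483.9 -305.6  159.2  153.2   16.3] z 0.0381 mean [ 0.4823 -0.3062  0.0377]
top trayfloor 192
[... 1315 characters left out ...]
.4  60.5  64.2   2.5] z 0.0701 mean [0.5166 0.2416 0.0692]
side pawn 280 [368.6 276.9  30.6  27.7  24. ] z 0.0371 mean [0.3694 0.2778 0.0399]
side tray 508 [ 502.3 -299.1  194.6  164.1   16.8] z 0.0374 mean [ 0.4828 -0.2966  0.0371]
side trayfloor 523 [ 484.5 -325.   117.    86.8   19.4] z 0.0068 mean [ 0.4832 -0.3215  0.0069]
red top [[0.5853, 0.109, 0.1116], [0.5838, 0.1012, 0.1093], [0.5822, 0.1046, 0.1092], [0.5844, 0.1055, 0.1092], [0.5873, 0.1105, 0.109], [0.5817, 0.1, 0.109]]
tip [[0.5453, 0.3428, 0.1218], [0.5478, 0.3252, 0.1215], [0.5476, 0.3343, 0.1214], [0.5426, 0.3437, 0.1208], [0.5477, 0.3428, 0.1208], [0.5488, 0.3278, 0.1206], [0.5496, 0.3219, 0.1206], [0.5486, 0.3368, 0.1205]]
```

```bash
cat > mv.py <<'E'
import numpy as np,sys
from scipy.spatial.transform import Rotation as R
def plan(wps):
    "wps: list of (x,y,z,yaw_deg); prints tool-frame delta from current"
    from station import ctrl
    o=ctrl.get_obs(); r0=R.from_euler('xyz',o['eef_rot']); p0=np.array(o['ee_pos'])
    print('at',p0.round(4),np.degrees(o['eef_rot']).round(2),'grip',round(o['grip_width'],4),'t',o['time_s'],'F',np.round(o['force'],1),'q',np.round(o['qpos'],2))
    for w in wps:
        r1=R.from_euler('xyz',[np.pi,0,np.radians(w[3])])
        print(w,'->',np.degrees((r0.inv()*r1).as_rotvec()).round(2).tolist(),r0.inv().apply(np.array(w[:3])-p0).round(4).tolist())
E
python3 - <<'E'
from mv import *
plan([(.45,-.38,.30,13),(.54,0,.30,0),(.44,.32,.28,0)])
E
```

```text
at [ 0.1247 -0.5355  0.224 ] [-179.95   -0.     13.11] grip 0.0939 t 0.15 F [ 0.4  0.1 -1.1] q [-1.41  0.3   1.52 -0.    1.32 -0.07]
(0.45, -0.38, 0.3, 13) -> [-0.05, -0.0, 0.11] [0.3521, -0.0777, -0.0759]
(0.54, 0, 0.3, 0) -> [-0.05, 0.0, 13.11] [0.5259, -0.4274, -0.0756]
(0.44, 0.32, 0.28, 0) -> [-0.05, 0.0, 13.11] [0.5011, -0.7617, -0.0553]
```

Call:
send_rows --pt "0 0 0 0.05 -0.011 -0.03 0" --pt "0 0 0 0.1 -0.022 -0.06 0" --pt "0 0 0 0.15 -0.033 -0.076 0" --pt "0 0 0 0.19 -0.044 -0.076 0" --pt "0 0 0 0.24 -0.055 -0.076 0" --pt "0 0 0 0.28 -0.066 -0.076 0" --pt "0 0 0 0.32 -0.078 -0.076 0" --pt "0 0 0 0.35 -0.1 -0.076 0"

```text
time_s: 0.95
ee_pos: [0.4451, -0.3575, 0.2997]
eef_rot: [-3.141, 0.0, 0.23]
force: [-0.7, 0.1, -0.1]
grip_width: 0.047
```

Call:
send_rows --pt "0 0 2 0.025 -0.04 0 0" --pt "0 0 4 0.05 -0.08 0 0" --pt "0 0 6 0.075 -0.12 0 0" --pt "0 0 8 0.1 -0.16 0 0" --pt "0 0 10 0.125 -0.2 0 0" --pt "0 0 12 0.15 -0.24 0 0" --pt "0 0 13 0.17 -0.28 0 0" --pt "0 0 13 0.175 -0.33 0 0"

```text
time_s: 1.75
ee_pos: [0.5391, 0.0036, 0.2997]
eef_rot: [-3.142, 0.001, 0.001]
force: [0.9, -0.4, -1.2]
grip_width: 0.047
```

```bash
python3 - <<'E'
from mv import *
plan([(.50,.17,.28,0),(.44,.32,.28,0),(.40,.31,.26,0)])
E
```

```text
at [0.5391 0.0036 0.2997] [-1.8e+02  6.0e-02  5.0e-02] grip 0.047 t 1.75 F [ 0.9 -0.4 -1.2] q [-0.06  0.23  1.44 -0.    1.48  1.51]
(0.5, 0.17, 0.28, 0) -> [-0.0, 0.06, 0.05] [-0.039, -0.1664, 0.0197]
(0.44, 0.32, 0.28, 0) -> [-0.0, 0.06, 0.05] [-0.0988, -0.3165, 0.0198]
(0.4, 0.31, 0.26, 0) -> [-0.0, 0.06, 0.05] [-0.1388, -0.3065, 0.0398]
```

```bash
python3 - <<'E'
from h import *
grab(['wrist'],'b')
E
```

Call:
send_rows --pt "0 0 0 -0.015 -0.045 0.01 0" --pt "0 0 0 -0.03 -0.09 0.02 0" --pt "0 0 0 -0.045 -0.135 0.02 0" --pt "0 0 0 -0.06 -0.18 0.02 0" --pt "0 0 0 -0.075 -0.225 0.02 0" --pt "0 0 0 -0.09 -0.27 0.02 0" --pt "0 0 0 -0.1 -0.31 0.02 0" --pt "0 0 0 -0.1 -0.316 0.02 0"

```text
time_s: 2.6
ee_pos: [0.4364, 0.321, 0.2801]
eef_rot: [-3.141, 0.001, 0.006]
force: [-0.1, 0.3, -1.2]
grip_width: 0.0471
```

```bash
python3 - <<'E'
from h import *
grab(['wrist'],'c')
E
```

```text
(no output)
```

View pics/b_wrist.png

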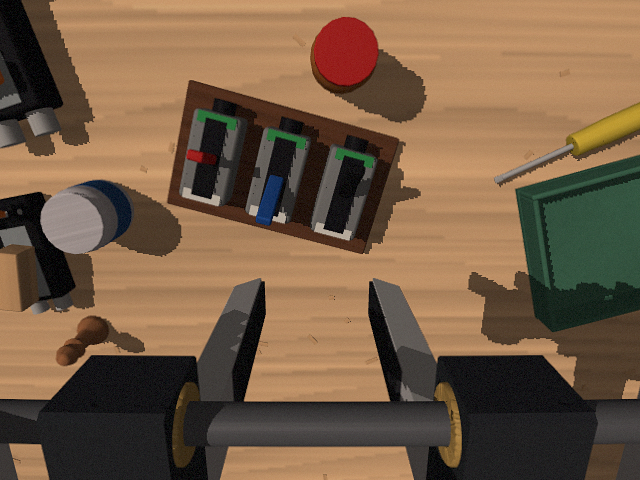

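View pics/c_wrist.png

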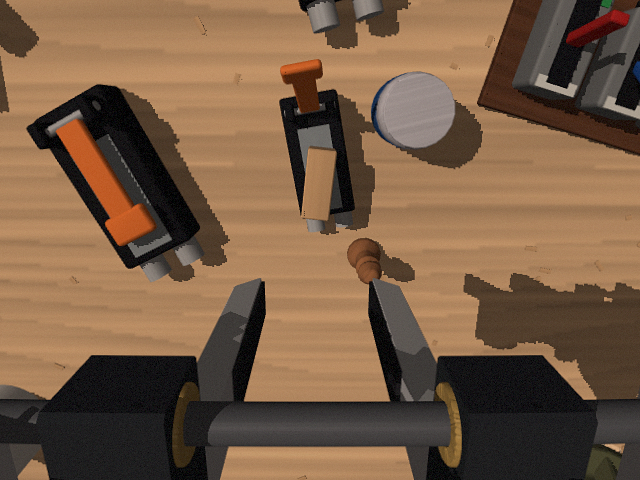

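The view from over the board (b) shows the three switches, red lever tip at about (200,157) and blue at (270,200). The view near the block (c) shows the offcut at (320,183), paddle tip at (302,70), tin (415,110) and pawn (366,258).

```bash
cat > rect.py <<'E'
from h import *
def mk(tag,n):
    c=load(tag,n);W=cloud(c);hsv=cv2.cvtColor(c['pixels'],cv2.COLOR_RGB2HSV)
    return c,W,cv2.split(hsv)
def rect(W,name,cx,cy,r,z0,z1,ex=True):
    m=(np.hypot(W[...,0]-cx,W[...,1]-cy)<r)&(W[...,2]>z0)&(W[...,2]<z1)&ex
    m=cv2.morphologyEx(m.astype(np.uint8),cv2.MORPH_OPEN,np.ones((3,3)))>0
    P=W[m]
    if len(P)<5: print(name,'few');return P
    (x,y),(w,h),a=cv2.minAreaRect((P[:,:2]*1000).astype(np.float32))
    print(name,len(P),np.round([x,y,w,h,a],1),'z',np.round(np.percentile(P[:,2],[5,50,95]),4),'mean',P.mean(0).round(4))
    return P
E
python3 - <<'E'
from rect import *
c,W,(H,S,V)=mk('c','wrist')
rect(W,'offcut',.453,.32,.05,.054,.068,(V>90)&(H<25)&(S>60))
rect(W,'blk',.48,.31,.075,.015,.034,(W[...,1]>.265))
rect(W,'lever',.52,.32,.06,.05,.2,(S>170)&(H<14))
P=rect(W,'paddle',.54,.33,.05,.100,.2,(S>170)&(H<14))
rect(W,'tin',.517,.237,.05,.06,.08);rect(W,'pawn',.37,.268,.04,.01,.08)
rect(W,'pawnhead',.37,.268,.04,.06,.08)
# offcut corners, block corners
for n,u,v,z in [('blk',283,101,.03),('blk',337,92,.03),('blk',356,208,.03),('off',309,149,.06),('off',337,150,.06),('off',330,219,.06),('off',303,216,.06)]: print(n,onz(c,u,v,z).round(4))
b,Wb,(H,S,V)=mk('b','wrist')
rect(Wb,'red',.575,.1,.05,.06,.2,(S>150)&((H<8)|(H>172)))
rect(Wb,'blue',.54,.045,.06,.055,.2,(S>120)&(H>105)&(H<130))
P=rect(Wb,'board',.56,.04,.16,.008,.016,(V<130))
rect(Wb,'sw',.55,.04,.15,.048,.056)
rect(Wb,'green',.58,.04,.11,.045,.06,(S>120)&(H>45)&(H<75))
rect(Wb,'white',.54,.04,.11,.045,.06,(S<40)&(V>150))
rect(Wb,'jar',.666,-.02,.05,.07,.1)
for n,u,v,z in [('bd',191,81,.012),('bd',399,140,.012),('bd',363,253,.012),('bd',168,203,.012)]: print(n,onz(b,u,v,z).round(4))
t,Wt,(H,S,V)=mk('a','top')
rect(Wt,'tray',.48,-.31,.15,.034,.044)
rect(Wt,'drv',.6,-.29,.1,.012,.03,(S>150)&(H<32)&(H>20))
E
python3 - <<'E'
import cv2
im=cv2.imread('pics/c_wrist.png')[50:240,260:460]
cv2.imwrite('pics/c_z.png',cv2.resize(im,None,fx=3,fy=3,interpolation=2))
im=cv2.imread('pics/b_wrist.png')[70:265,160:410]
cv2.imwrite('pics/b_z.png',cv2.resize(im,None,fx=3,fy=3,interpolation=2))
E
```

```text
offcut 1970 [454.2 320.8  25.3  64.2  84. ] z [0.0576 0.0589 0.0602] mean [0.4554 0.3207 0.0589]
blk 4445 [471.6 304.1 130.9  85.6  10.1] z [0.0221 0.029  0.0308] mean [0.4779 0.3184 0.0284]
lever 1332 [536.4 331.8  30.4  29.6  10.8] z [0.0583 0.1081 0.1184] mean [0.5393 0.3324 0.0993]
paddle 784 [545.  333.4  12.9  29.6  10.8] z [0.1049 0.1162 0.1186] mean [0.5451 0.3334 0.1141]
tin 4288 [518.6 237.4  59.8  59.9  64.8] z [0.0674 0.0689 0.0703] mean [0.5191 0.2381 0.0688]
pawn 951 [374.8 272.7  24.   30.8  14.9] z [0.0113 0.0463 0.07  ] mean [0.3765 0.2736 0.0416]
pawnhead 361 [373.1 272.5  17.6  21.9  27.6] z [0.0611 0.067  0.0709] mean [0.3744 0.2727 0.0665]
blk [0.5267 0.3531 0.03  ]
blk [0.5348 0.3039 0.03  ]
blk [0.4271 0.2834 0.03  ]
off [0.486  0.3288 0.06  ]
off [0.4853 0.3044 0.06  ]
off [0.4233 0.3096 0.06  ]
off [0.426  0.3342 0.06  ]
red 287 [583.1 104.3  13.   14.4  76.2] z [0.066  0.1053 0.1073] mean [0.5841 0.1016 0.0968]
blue 738 [542.8  47.4  14.1  36.4  75. ] z [0.0586 0.0814 0.0981] mean [0.5432 0.0473 0.0805]
board 11417 [560.2  42.6 220.  130.4  74.8] z [0.0096 0.011  0.0124] mean [0.5669 0.0387 0.011 ]
sw 10841 [560.5  42.9 177.8  85.3  74.9] z [0.0494 0.0518 0.0539] mean [0.5629 0.0447 0.0518]
green 894 [595.9  33.1 168.    9.8  75. ] z [0.0511 0.0525 0.0539] mean [0.5965 0.0321 0.0525]
white 286 [524.8  52.4 166.3   9.7  74.6] z [0.0514 0.0525 0.0539] mean [0.5265 0.0626 0.0526]
jar 3557 [667.3 -19.4  52.8  52.4   0.8] z [0.0825 0.0839 0.0853] mean [ 0.6673 -0.0191  0.0838]
bd [0.6495 0.1287 0.012 ]
bd [ 0.5924 -0.0797  0.012 ]
bd [ 0.4707 -0.0466  0.012 ]
bd [0.5266 0.1628 0.012 ]
tray 469 [ 483.7 -304.6  159.2  151.1   16.2] z [0.0352 0.0383 0.041 ] mean [ 0.4725 -0.2979  0.0383]
drv 314 [ 604.9 -297.    22.5   83.9   25.1] z [0.0175 0.0226 0.0264] mean [ 0.6045 -0.2948  0.0224]
```

View pics/c_z.png

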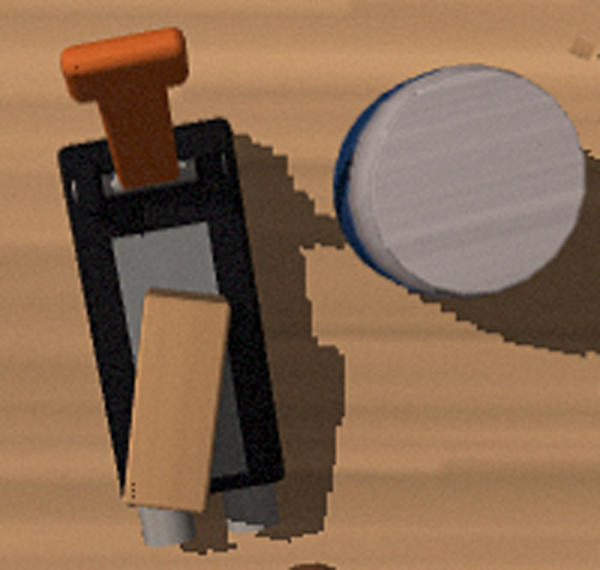

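View pics/b_z.png

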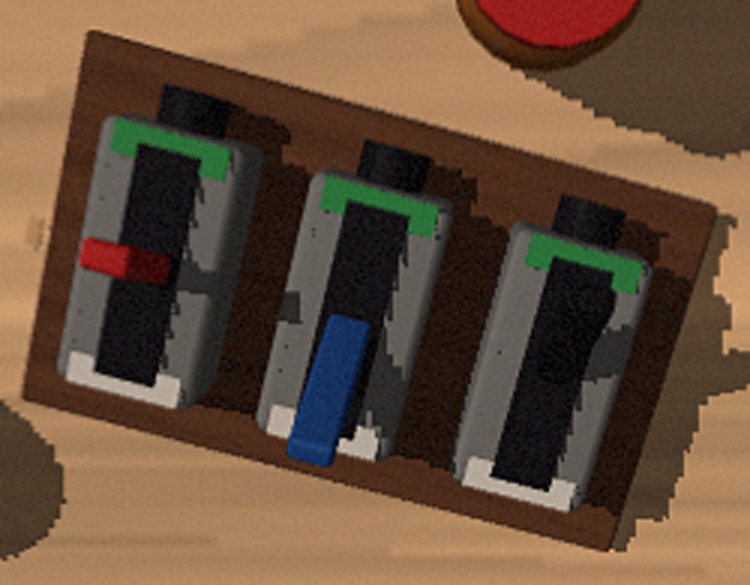

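```bash
python3 - <<'E'
from mv import *
plan([(.4545,.3205,.12,-6),(.4545,.3205,.054,-6)])
E
```

```text
at [0.4371 0.3199 0.28  ] [1.7999e+02 4.0000e-02 3.0000e-01] grip 0.0471 t 2.65 F [ 0.1  0.1 -0.5] q [0.56 0.24 1.46 0.   1.44 2.13]
(0.4545, 0.3205, 0.12, -6) -> [0.02, 0.04, 6.3] [0.0176, -0.0005, 0.16]
(0.4545, 0.3205, 0.054, -6) -> [0.02, 0.04, 6.3] [0.0176, -0.0005, 0.226]
```

Call:
send_rows --pt "0 0 3 0.008 0 0.04 0.15" --pt "0 0 6 0.016 0 0.08 0.15" --pt "0 0 6 0.017 0 0.12 0.15" --pt "0 0 6 0.017 0 0.16 0.15" --pt "0 0 6 0.017 0 0.16 0.15" --pt "0 0 6 0.017 0 0.16 0.15"

```text
time_s: 3.25
ee_pos: [0.4556, 0.3172, 0.1215]
eef_rot: [3.141, 0.0, -0.104]
force: [0.4, 1.4, 0.8]
grip_width: 0.054
```

```bash
python3 - <<'E'
from mv import *
plan([(.4545,.3205,.12,-6),(.4545,.3205,.054,-6)])
from h import *
grab(['wrist'],'d')
E
```

```text
at [0.4556 0.3172 0.1215] [179.99   0.    -5.93] grip 0.054 t 3.25 F [0.4 1.4 0.8] q [ 0.54  0.42  1.62 -0.    1.11  2.22]
(0.4545, 0.3205, 0.12, -6) -> [0.01, 0.0, 0.07] [-0.0014, -0.0031, 0.0015]
(0.4545, 0.3205, 0.054, -6) -> [0.01, 0.0, 0.07] [-0.0014, -0.0031, 0.0675]
```

View pics/d_wrist.png

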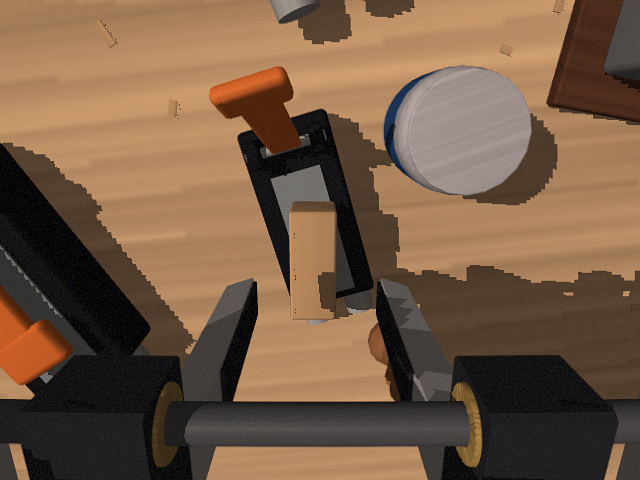

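The offcut at (313,260) lies parallel to the fingers and midway between them. I descend and grip.

Call:
send_rows --pt "0 0 0 -0.001 -0.003 0.03 0.15" --pt "0 0 0 -0.001 -0.003 0.055 0.15" --pt "0 0 0 -0.001 -0.003 0.067 0.15" --pt "0 0 0 -0.001 -0.003 0.067 0.15" --pt "0 0 0 -0.001 -0.003 0.067 -1" --pt "0 0 0 -0.001 -0.003 0.067 -1" --pt "0 0 0 -0.001 -0.003 0.067 -1" --pt "0 0 0 -0.001 -0.003 0.067 -1" --force 15

```text
time_s: 4.1
ee_pos: [0.4545, 0.321, 0.0542]
eef_rot: [-3.141, -0.001, -0.103]
force: [-0.3, -0.4, 8.1]
grip_width: 0.0257
```

Call:
send_rows --pt "0 0 0 0 0 0 -1" --pt "0 0 0 0 0 -0.03 -1" --pt "0 0 0 0 0 -0.07 -1" --pt "0 0 0 0 0 -0.11 -1" --pt "0 0 0 0 0 -0.15 -1" --pt "0 0 0 0 0 -0.2 -1" --pt "0 0 0 0 0 -0.22 -1"

```text
time_s: 4.8
ee_pos: [0.4548, 0.3213, 0.2784]
eef_rot: [-3.138, -0.005, -0.103]
force: [0.1, 1.2, -0.9]
grip_width: 0.026
```

```bash
python3 - <<'E'
from mv import *
plan([(.53,.05,.28,-6),(.5,-.2,.28,0),(.484,-.305,.28,0),(.484,-.305,.08,0)])
E
```

```text
at [0.4548 0.3213 0.2784] [-179.79   -0.27   -5.89] grip 0.026 t 4.8 F [ 0.1  1.2 -0.9] q [0.55 0.28 1.43 0.   1.43 2.22]
(0.53, 0.05, 0.28, -6) -> [-0.21, -0.27, 0.11] [0.1026, 0.2621, -0.0021]
(0.5, -0.2, 0.28, 0) -> [-0.2, -0.28, -5.89] [0.0984, 0.5139, -0.003]
(0.484, -0.305, 0.28, 0) -> [-0.2, -0.28, -5.89] [0.0932, 0.62, -0.0034]
(0.484, -0.305, 0.08, 0) -> [-0.2, -0.28, -5.89] [0.0923, 0.6207, 0.1966]
```

Call:
send_rows --pt "0 0 0 0.015 0.04 0 -1" --pt "0 0 0 0.03 0.08 0 -1" --pt "0 0 0 0.045 0.12 0 -1" --pt "0 0 0 0.06 0.16 0 -1" --pt "0 0 0 0.075 0.2 0 -1" --pt "0 0 0 0.09 0.24 0 -1" --pt "0 0 0 0.1 0.28 0 -1" --pt "0 0 0 0.1 0.32 0 -1"

```text
time_s: 5.6
ee_pos: [0.5211, -0.0095, 0.2732]
eef_rot: [3.142, 0.0, -0.103]
force: [0.9, 0.6, -0.3]
grip_width: 0.0262
```

Call:
send_rows --pt "0 0 0 0 0.045 0 -1" --pt "0 0 0 0 0.09 0 -1" --pt "0 0 0 0 0.135 0 -1" --pt "0 0 0 0 0.18 0 -1" --pt "0 0 0 0 0.225 0 -1" --pt "0 0 0 -0.003 0.26 0 -1" --pt "0 0 0 -0.006 0.29 0 -1" --pt "0 0 0 -0.008 0.3 0 -1"

```text
time_s: 6.4
ee_pos: [0.4813, -0.3075, 0.2731]
eef_rot: [-3.141, 0.001, -0.105]
force: [0.3, -0.0, -0.4]
grip_width: 0.0261
```

```bash
python3 - <<'E'
from mv import *
plan([(.484,-.305,.08,-6),(.484,-.305,.036,-6)])
from h import *
grab(['wrist'],'e')
E
```

```text
at [ 0.4813 -0.3075  0.2731] [-1.7999e+02  3.0000e-02 -6.0300e+00] grip 0.0261 t 6.4 F [ 0.3 -0.  -0.4] q [-0.63  0.32  1.39 -0.    1.44  1.04]
(0.484, -0.305, 0.08, -6) -> [-0.01, 0.03, -0.03] [0.0025, -0.0027, 0.1931]
(0.484, -0.305, 0.036, -6) -> [-0.01, 0.03, -0.03] [0.0026, -0.0027, 0.2371]
```

View pics/e_wrist.png

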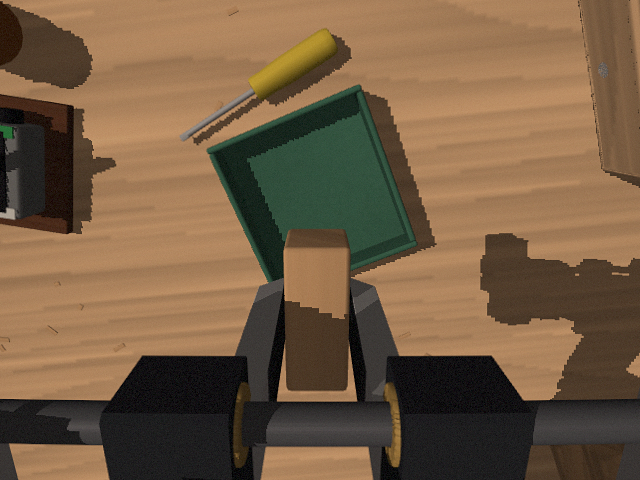

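The offcut at (317,310) is held square, with the tray (312,190) clear below. I lower it.

Call:
send_rows --pt "0 0 0 0.002 -0.002 0.045 -1" --pt "0 0 0 0.003 -0.003 0.09 -1" --pt "0 0 0 0.003 -0.003 0.135 -1" --pt "0 0 0 0.003 -0.003 0.18 -1" --pt "0 0 0 0.003 -0.003 0.215 -1" --pt "0 0 0 0.003 -0.003 0.232 -1" --pt "0 0 0 0.003 -0.003 0.239 -1" --pt "0 0 0 0.003 -0.003 0.24 -1"

```text
time_s: 7.25
ee_pos: [0.4857, -0.3018, 0.0334]
eef_rot: [-3.141, 0.0, -0.102]
force: [0.7, -1.3, 0.2]
grip_width: 0.0256
```

Call:
send_rows --pt "0 0 0 0 0 0 -1" --pt "0 0 0 0 0 0 0.05" --pt "0 0 0 0 0 0 0.05" --pt "0 0 0 0 0 0 0.05" --pt "0 0 0 0 0 -0.04 0.05" --pt "0 0 0 0 0 -0.09 0.05" --pt "0 0 0 0 0 -0.14 0.05" --pt "0 0 0 0 0 -0.19 0.05"

```text
time_s: 8.05
ee_pos: [0.4851, -0.3024, 0.2259]
eef_rot: [3.141, -0.0, -0.103]
force: [0.4, -0.3, 0.0]
grip_width: 0.0494
```

Call:
send_rows --pt "0 0 0 0 0 -0.04 0.05" --pt "0 0 0 0 0 -0.05 -1"

```text
time_s: 8.25
ee_pos: [0.4862, -0.3031, 0.2788]
eef_rot: [3.138, -0.007, -0.103]
force: [-0.1, 0.6, 0.3]
grip_width: 0.0446
```

```bash
python3 - <<'E'
from h import *
grab(['wrist'],'f')
from rect import *
c,W,(H,S,V)=mk('f','wrist')
rect(W,'offcut',.484,-.305,.065,.025,.045,(H<25)&(V>60))
from mv import *
plan([(.53,.0,.28,0),(.58,.25,.25,10.8)])
E
```

```text
offcut 1742 [ 486.3 -301.7   25.1   63.6   83.7] z [0.0335 0.035  0.0363] mean [ 0.4872 -0.3016  0.0349]
at [ 0.4861 -0.303   0.2777] [179.83  -0.31  -5.9 ] grip 0.0405 t 8.3 F [ 0.8 -0.   1.6] q [-0.62  0.31  1.38  0.    1.44  1.05]
(0.53, 0.0, 0.28, 0) -> [0.19, -0.3, -5.9] [0.0126, -0.3059, -0.0032]
(0.58, 0.25, 0.25, 10.8) -> [0.21, -0.28, -16.7] [0.0365, -0.5598, 0.0262]
```

View pics/f_wrist.png

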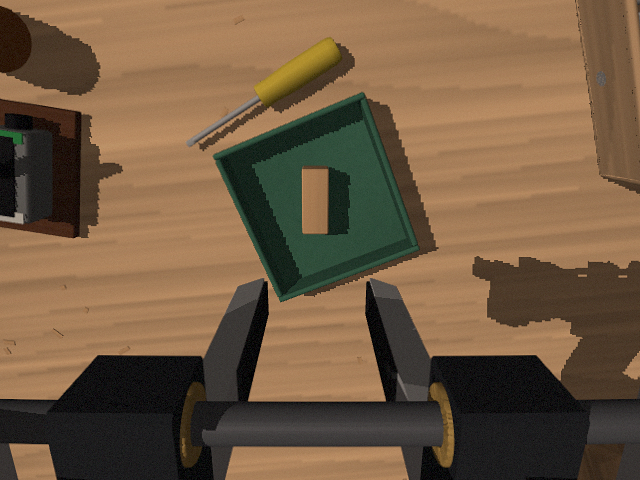

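The offcut lies near the tray's centre, at (315,200). Its top is at z = 0.035, so its underside is at about 0.006 as expected. Next I go behind the clamp lever.

Call:
send_rows --pt "0 0 -2 0.003 -0.04 0 -1" --pt "0 0 -4 0.005 -0.08 0 -1" --pt "0 0 -6 0.007 -0.12 0 -1" --pt "0 0 -8 0.009 -0.16 0 -1" --pt "0 0 -10 0.01 -0.2 0 -1" --pt "0 0 -12 0.012 -0.24 0 -1" --pt "0 0 -14 0.013 -0.28 0 -1" --pt "0 0 -16.7 0.015 -0.32 0 -1"

```text
time_s: 9.1
ee_pos: [0.5328, 0.0158, 0.2719]
eef_rot: [-3.141, 0.002, 0.19]
force: [0.8, -1.6, 0.0]
grip_width: 0.0003
```

```bash
python3 - <<'E'
from mv import *
plan([(.589,.340,.25,10.8),(.589,.34,.114,10.8)])
E
```

```text
at [0.5328 0.0158 0.2719] [-1.7997e+02  1.2000e-01  1.0890e+01] grip 0.0003 t 9.1 F [ 0.8 -1.6  0. ] q [-0.04  0.23  1.5  -0.    1.42  1.34]
(0.589, 0.34, 0.25, 10.8) -> [-0.03, 0.12, 0.09] [0.1165, -0.3077, 0.0218]
(0.589, 0.34, 0.114, 10.8) -> [-0.03, 0.12, 0.09] [0.1168, -0.3077, 0.1578]
```

Call:
send_rows --pt "0 0 0 0.016 -0.042 0 -1" --pt "0 0 0 0.032 -0.084 0 -1" --pt "0 0 0 0.048 -0.126 0 -1" --pt "0 0 0 0.064 -0.168 0 -1" --pt "0 0 0 0.08 -0.21 0 -1" --pt "0 0 0 0.096 -0.252 0 -1" --pt "0 0 0 0.112 -0.294 0.005 -1" --pt "0 0 0 0.117 -0.308 0.02 -1"

```text
time_s: 9.9
ee_pos: [0.59, 0.3423, 0.2517]
eef_rot: [-3.141, 0.001, 0.191]
force: [0.0, 0.4, -0.2]
grip_width: -0.0001
```

Call:
send_rows --pt "0 0 0 0 0 0 -1" --pt "0 0 0 0 0 0 -1"

```text
time_s: 10.1
ee_pos: [0.5902, 0.3375, 0.2522]
eef_rot: [3.141, 0.002, 0.188]
force: [0.5, -0.4, 1.3]
grip_width: 0.0004
```

```bash
python3 - <<'E'
from mv import *
plan([(.589,.34,.114,10.8)])
from h import *
grab(['wrist','side'],'g')
E
```

```text
at [0.5902 0.3375 0.2522] [1.7995e+02 1.2000e-01 1.0780e+01] grip 0.0004 t 10.1 F [ 0.5 -0.4  1.3] q [ 0.47  0.59  1.05 -0.    1.51  1.85]
(0.589, 0.34, 0.114, 10.8) -> [0.05, 0.12, -0.02] [-0.0004, -0.0028, 0.1382]
```

View pics/g_side.png

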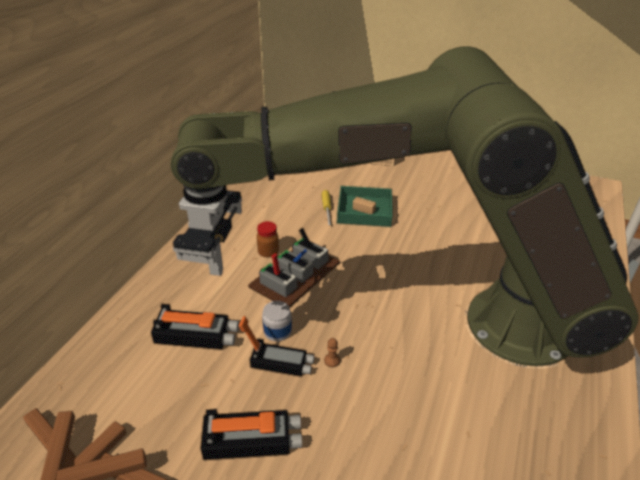

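The gripper (215,260) hangs behind the raised lever (247,330), and the offcut shows in the tray (364,205). I descend.

Call:
send_rows --pt "0 0 0 0 -0.002 0.045 -1" --pt "0 0 0 0 -0.002 0.09 -1" --pt "0 0 0 0 -0.002 0.125 -1" --pt "0 0 0 0 -0.002 0.138 -1" --pt "0 0 0 0 -0.002 0.138 -1"

```text
time_s: 10.7
ee_pos: [0.59, 0.3396, 0.115]
eef_rot: [3.141, 0.002, 0.188]
force: [0.8, -0.0, 0.5]
grip_width: 0.0005
```

```bash
python3 - <<'E'
from mv import *
H=np.array([.520,.3265]);u=np.array([.982,.187])
def w(ca,h): 
    p=H+u*(ca+.008); return (round(p[0],4),round(p[1],4),round(.04+h+.019,4),10.8)
plan([w(.03,.055),w(-.05,.055),w(-.057,.048),w(-.064,.037),w(-.068,.028),w(-.07,.016),w(-.07,.004),w(-.07,.0)])
E
```

```text
at [0.59   0.3396 0.115 ] [1.7997e+02 9.0000e-02 1.0750e+01] grip 0.0005 t 10.7 F [ 0.8 -0.   0.5] q [ 0.47  0.69  1.21 -0.    1.25  1.85]
(np.float64(0.5573), np.float64(0.3336), 0.114, 10.8) -> [0.03, 0.09, -0.05] [-0.0332, -0.0002, 0.001]
(np.float64(0.4788), np.float64(0.3186), 0.114, 10.8) -> [0.03, 0.09, -0.05] [-0.1131, -0.0001, 0.0012]
(np.float64(0.4719), np.float64(0.3173), 0.107, 10.8) -> [0.03, 0.09, -0.05] [-0.1201, -0.0001, 0.0082]
(np.float64(0.465), np.float64(0.316), 0.096, 10.8) -> [0.03, 0.09, -0.05] [-0.1271, -0.0002, 0.0192]
(np.float64(0.4611), np.float64(0.3153), 0.087, 10.8) -> [0.03, 0.09, -0.05] [-0.1311, -0.0002, 0.0282]
(np.float64(0.4591), np.float64(0.3149), 0.075, 10.8) -> [0.03, 0.09, -0.05] [-0.1331, -0.0002, 0.0402]
(np.float64(0.4591), np.float64(0.3149), 0.063, 10.8) -> [0.03, 0.09, -0.05] [-0.1331, -0.0002, 0.0522]
(np.float64(0.4591), np.float64(0.3149), 0.059, 10.8) -> [0.03, 0.09, -0.05] [-0.1331, -0.0002, 0.0562]
```

Call:
send_rows --pt "0 0 0 -0.02 0 0 -1" --pt "0 0 0 -0.035 0 0 -1" --pt "0 0 0 -0.05 0 0 -1" --pt "0 0 0 -0.065 0 0 -1" --pt "0 0 0 -0.08 0 0 -1" --pt "0 0 0 -0.095 0 0.001 -1" --pt "0 0 0 -0.11 0 0.001 -1" --pt "0 0 0 -0.113 0 0.002 -1"

```text
time_s: 11.5
ee_pos: [0.4794, 0.3197, 0.1165]
eef_rot: [-3.14, -0.004, 0.189]
force: [1.7, -0.6, 0.6]
grip_width: 0.0003
```

```bash
python3 - <<'E'
from mv import *
plan([(.459,.315,.059,10.8)])
from h import *
grab(['wrist'],'i')
E
```

```text
at [0.4794 0.3197 0.1165] [-179.92   -0.24   10.81] grip 0.0003 t 11.5 F [ 1.7 -0.6  0.6] q [ 0.52  0.46  1.56 -0.    1.11  1.91]
(0.459, 0.315, 0.059, 10.8) -> [-0.08, -0.24, 0.01] [-0.0211, 0.0008, 0.0574]
```

View pics/i_wrist.png

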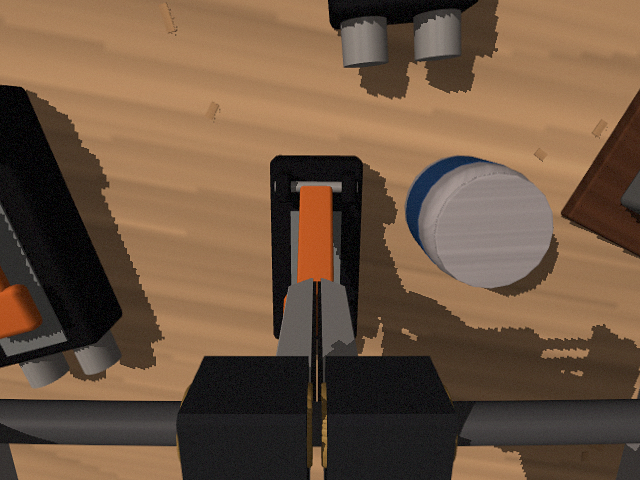

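The lever (316,235) has swung over towards -x, with the fingers behind and above its end. I follow it down.

Call:
send_rows --pt "0 0 0 -0.007 0 0.007 -1" --pt "0 0 0 -0.014 0 0.018 -1" --pt "0 0 0 -0.018 0 0.029 -1" --pt "0 0 0 -0.02 0 0.041 -1" --pt "0 0 0 -0.02 0 0.05 -1" --pt "0 0 0 -0.02 0 0.054 -1" --pt "0 0 0 -0.02 0 0.056 -1" --pt "0 0 0 -0.02 0 0.056 -1"

```text
time_s: 12.35
ee_pos: [0.4593, 0.3159, 0.0614]
eef_rot: [-3.141, 0.0, 0.189]
force: [-26.0, -14.6, 61.4]
grip_width: 0.0003
```

```bash
python3 - <<'E'
from mv import *
plan([(.459,.315,.059,10.8)])
E
```

```text
at [0.4593 0.3159 0.0614] [-1.7999e+02  1.0000e-02  1.0830e+01] grip 0.0003 t 12.35 F [-26.  -14.6  61.4] q [0.54 0.5  1.65 0.   0.99 1.92]
(0.459, 0.315, 0.059, 10.8) -> [-0.01, 0.01, 0.03] [-0.0004, 0.0009, 0.0024]
```

Pressing with 61 N means the lever is on its stop. I lift off and check.

Call:
send_rows --pt "0 0 0 0 0 -0.02 -1" --pt "0 0 0 0 0 -0.06 -1" --pt "0 0 0 0 0 -0.11 -1" --pt "0 0 0 0 0 -0.16 -1" --pt "0 0 0 0 0 -0.2 -1"

```text
time_s: 12.85
ee_pos: [0.4597, 0.3157, 0.2598]
eef_rot: [-3.141, -0.002, 0.189]
force: [0.4, -0.5, -0.1]
grip_width: 0.0007
```

```bash
python3 - <<'E'
from mv import *
plan([(.6,.11,.26,-15)])
from h import *
grab(['wrist'],'j')
from rect import *
c,W,(H,S,V)=mk('j','wrist')
P=rect(W,'lever',.48,.318,.08,.03,.2,(S>170)&(H<14))
a=(P[:,:2]-[.52,.3265])@[.982,.187]; print(np.polyfit(a,P[:,2],1))
for lo in [-.08,-.06,-.04,-.02]:
    k=(a>lo-.006)&(a<lo+.006); print(lo,k.sum(),P[k,2].mean())
E
```

```text
at [0.4597 0.3157 0.2598] [-1.7997e+02 -9.0000e-02  1.0800e+01] grip 0.0007 t 12.85 F [ 0.4 -0.5 -0.1] q [ 0.54  0.29  1.45 -0.    1.4   1.92]
(0.6, 0.11, 0.26, -15) -> [-0.05, -0.08, 25.8] [0.0993, 0.2284, -0.0001]
lever 2103 [478.2 321.2  81.6  29.3  10.1] z [0.0407 0.0422 0.0437] mean [0.4752 0.3208 0.0422]
[-0.01308777  0.04158388]
-0.08 294 0.042805109286464936
-0.06 298 0.041952938800618914
-0.04 273 0.04190306982321441
-0.02 278 0.041934785400856274
```

View pics/j_wrist.png

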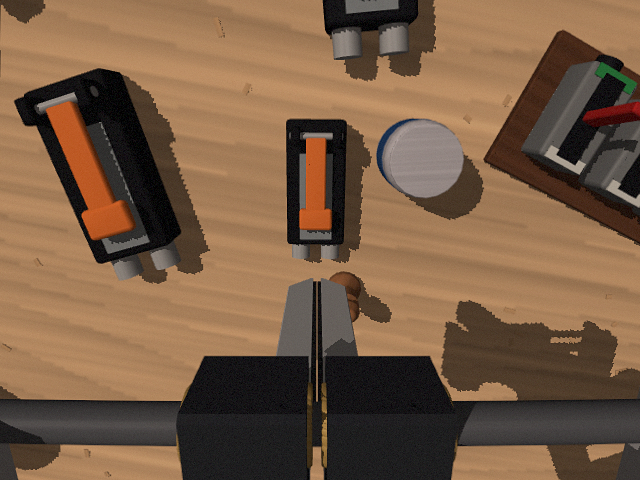

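The clamp lever (316,183) is level, with its top flat at z = 0.042 along its length, so it is shut. Next is the red switch.

Call:
send_rows --pt "0 0 4 0.016 0.035 0 -1" --pt "0 0 8 0.032 0.07 0 -1" --pt "0 0 12 0.05 0.11 0 -1" --pt "0 0 16 0.066 0.15 0 -1" --pt "0 0 20 0.084 0.19 0 -1" --pt "0 0 24 0.1 0.225 0 -1" --pt "0 0 25.8 0.112 0.244 0 -1" --pt "0 0 25.8 0.112 0.244 0 -1"

```text
time_s: 13.7
ee_pos: [0.6165, 0.0946, 0.2557]
eef_rot: [3.141, 0.001, -0.265]
force: [-0.3, 0.3, 0.9]
grip_width: 0.0005
```

```bash
cat > sw.py <<'E'
from mv import *
def w(a,z): return (round(.577+.966*a,4),round(.1065-.2588*a,4),z,-15)
E
python3 - <<'E'
from sw import *
plan([w(.04,.26),w(.04,.104)])
E
```

```text
at [0.6165 0.0946 0.2557] [ 1.7996e+02  7.0000e-02 -1.5210e+01] grip 0.0005 t 13.7 F [-0.3  0.3  0.9] q [ 0.09  0.45  1.25 -0.    1.45  1.93]
(0.6156, 0.0961, 0.26, -15) -> [0.04, 0.07, -0.21] [-0.0012, -0.0012, -0.0043]
(0.6156, 0.0961, 0.104, -15) -> [0.04, 0.07, -0.21] [-0.001, -0.0013, 0.1517]
```

Call:
send_rows --pt "0 0 0 0 -0.001 0.045 -1" --pt "0 0 0 0 -0.001 0.09 -1" --pt "0 0 0 0 -0.001 0.13 -1" --pt "0 0 0 0 -0.001 0.15 -1" --pt "0 0 0 0 -0.001 0.151 -1" --pt "0 0 0 0 -0.001 0.151 -1"

```text
time_s: 14.3
ee_pos: [0.6154, 0.0986, 0.1069]
eef_rot: [-3.141, -0.0, -0.261]
force: [-0.0, 0.3, 0.1]
grip_width: 0.0007
```

```bash
python3 - <<'E'
from sw import *
plan([w(.04,.104),w(-.012,.104),w(-.015,.104)])
from h import *
grab(['wrist'],'k')
E
```

```text
at [0.6154 0.0986 0.1069] [-1.7999e+02 -1.0000e-02 -1.4930e+01] grip 0.0007 t 14.3 F [-0.   0.3  0.1] q [0.1  0.57 1.42 0.   1.15 1.93]
(0.6156, 0.0961, 0.104, -15) -> [-0.01, -0.01, 0.07] [0.0008, 0.0023, 0.0029]
(0.5654, 0.1096, 0.104, -15) -> [-0.01, -0.01, 0.07] [-0.0512, 0.0022, 0.0029]
(0.5625, 0.1104, 0.104, -15) -> [-0.01, -0.01, 0.07] [-0.0542, 0.0022, 0.0028]
```

View pics/k_wrist.png

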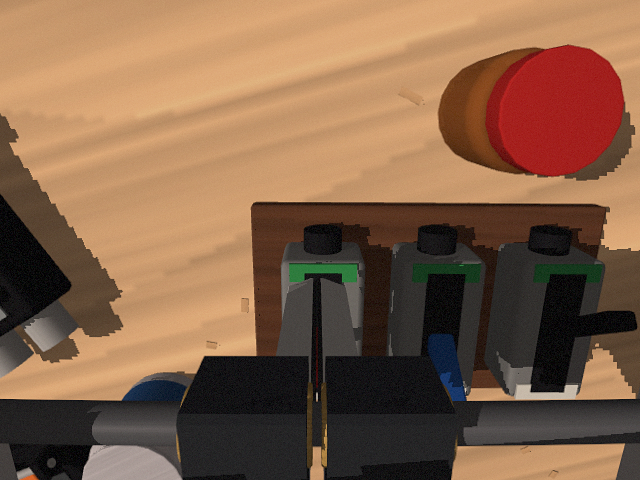

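The fingers (318,285) are in line with the red switch on its green side, clear of the blue lever (445,355). I push it off.

Call:
send_rows --pt "0 0 0 -0.012 0.002 0.003 -1" --pt "0 0 0 -0.024 0.002 0.003 -1" --pt "0 0 0 -0.034 0.002 0.003 -1" --pt "0 0 0 -0.042 0.002 0.003 -1" --pt "0 0 0 -0.048 0.002 0.003 -1" --pt "0 0 0 -0.052 0.002 0.003 -1" --pt "0 0 0 -0.054 0.002 0.003 -1" --pt "0 0 0 -0.054 0.002 0.003 -1"

```text
time_s: 15.15
ee_pos: [0.5652, 0.1096, 0.1051]
eef_rot: [-3.14, -0.008, -0.262]
force: [15.7, -3.3, 0.4]
grip_width: 0.0006
```

```bash
python3 - <<'E'
from sw import *
plan([w(-.015,.104),w(-.015,.2)])
E
```

```text
at [0.5652 0.1096 0.1051] [-179.9    -0.43  -15.  ] grip 0.0006 t 15.15 F [15.7 -3.3  0.4] q [ 0.13  0.47  1.57 -0.    1.09  1.96]
(0.5625, 0.1104, 0.104, -15) -> [-0.1, -0.43, -0.0] [-0.0028, -0.0, 0.0011]
(0.5625, 0.1104, 0.2, -15) -> [-0.1, -0.43, -0.0] [-0.0021, -0.0002, -0.0949]
```

A steady 16 N means it is on the off stop. I hold briefly, back off, rise and look.

Call:
send_rows --pt "0 0 0 0 0 0 -1" --pt "0 0 0 0.004 0 -0.005 -1" --pt "0 0 0 0.006 0 -0.045 -1" --pt "0 0 0 0.006 0 -0.09 -1" --pt "0 0 0 -0.03 0 -0.1 -1" --pt "0 0 0 -0.055 0 -0.1 -1" --pt "0 0 0 -0.055 0 -0.1 -1"

```text
time_s: 15.85
ee_pos: [0.5076, 0.125, 0.2043]
eef_rot: [-3.141, 0.0, -0.26]
force: [-0.3, -0.1, -0.2]
grip_width: 0.0006
```

```bash
python3 - <<'E'
from sw import *
plan([w(-.068,.2),w(-.068,.104),w(.015,.104)])
from h import *
grab(['wrist'],'l')
from rect import *
c,W,(H,S,V)=mk('l','wrist')
rect(W,'red',.56,.11,.06,.055,.2,(S>150)&((H<8)|(H>172)))
E
```

```text
at [0.5076 0.125  0.2043] [-1.7998e+02  1.0000e-02 -1.4920e+01] grip 0.0006 t 15.85 F [-0.3 -0.1 -0.2] q [0.17 0.26 1.62 0.   1.26 2.  ]
(0.5113, 0.1241, 0.2, -15) -> [-0.02, 0.01, 0.08] [0.0038, -0.0001, 0.0043]
(0.5113, 0.1241, 0.104, -15) -> [-0.02, 0.01, 0.08] [0.0038, -0.0, 0.1003]
(0.5915, 0.1026, 0.104, -15) -> [-0.02, 0.01, 0.08] [0.0868, 0.0001, 0.1003]
red 1276 [559.9 111.2  13.9  35.9  74.4] z [0.0585 0.0826 0.0978] mean [0.5595 0.1113 0.0811]
```

View pics/l_wrist.png

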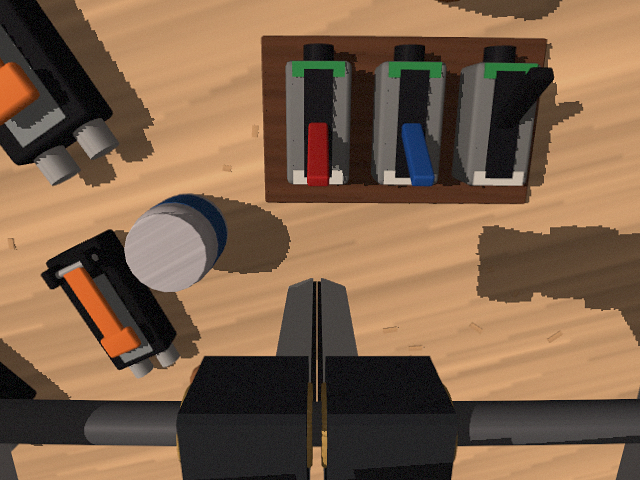

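The red lever (317,155) now leans to the white end, level with the off blue one (418,155). I go down on its white side and throw it on.

Call:
send_rows --pt "0 0 0 0.002 0 0.045 -1" --pt "0 0 0 0.003 0 0.085 -1" --pt "0 0 0 0.003 0 0.1 -1" --pt "0 0 0 0.003 0 0.1 -1"

```text
time_s: 16.3
ee_pos: [0.5118, 0.123, 0.1009]
eef_rot: [3.14, 0.005, -0.262]
force: [-0.4, -0.2, 0.5]
grip_width: 0.0004
```

```bash
python3 - <<'E'
from sw import *
plan([w(.012,.104),w(.015,.104)])
E
```

```text
at [0.5118 0.123  0.1009] [179.88   0.27 -15.01] grip 0.0004 t 16.3 F [-0.4 -0.2  0.5] q [0.17 0.39 1.71 0.   1.05 2.  ]
(0.5886, 0.1034, 0.104, -15) -> [0.12, 0.27, -0.01] [0.0793, -0.0009, -0.0035]
(0.5915, 0.1026, 0.104, -15) -> [0.12, 0.27, -0.01] [0.0823, -0.0009, -0.0035]
```

Call:
send_rows --pt "0 0 0 0.015 0 -0.002 -1" --pt "0 0 0 0.03 0 -0.003 -1" --pt "0 0 0 0.045 0 -0.003 -1" --pt "0 0 0 0.058 0 -0.003 -1" --pt "0 0 0 0.068 0 -0.003 -1" --pt "0 0 0 0.076 0 -0.003 -1" --pt "0 0 0 0.081 0 -0.003 -1" --pt "0 0 0 0.083 0 -0.003 -1"

```text
time_s: 17.1
ee_pos: [0.5914, 0.1024, 0.1062]
eef_rot: [3.141, 0.005, -0.262]
force: [-20.5, 5.2, 8.0]
grip_width: 0.0003
```

Call:
send_rows --pt "0 0 0 0 0 0 -1" --pt "0 0 0 0 0 0 -1"

```text
time_s: 17.3
ee_pos: [0.5911, 0.1025, 0.1063]
eef_rot: [3.141, 0.004, -0.261]
force: [-13.5, 2.3, 4.7]
grip_width: 0.0004
```

At the on stop. I back off and check.

Call:
send_rows --pt "0 0 0 -0.006 0 -0.005 -1" --pt "0 0 0 -0.01 0 -0.04 -1" --pt "0 0 0 -0.03 0 -0.09 -1" --pt "0 0 0 -0.06 0 -0.13 -1" --pt "0 0 0 -0.09 0 -0.16 -1" --pt "0 0 0 -0.09 0 -0.16 -1"

```text
time_s: 17.9
ee_pos: [0.505, 0.1263, 0.2723]
eef_rot: [-3.138, -0.009, -0.26]
force: [0.7, -0.8, -0.4]
grip_width: 0.0007
```

```bash
python3 - <<'E'
from h import *
grab(['wrist','side','top'],'m')
from rect import *
c,W,(H,S,V)=mk('m','wrist')
P=rect(W,'red',.59,.1,.06,.056,.2,(S>150)&((H<8)|(H>172)))
a=(P[:,:2]-[.577,.1065])@[.966,-.2588]; print('tilt',np.arctan2(np.median(a),np.median(P[:,2])-.048)+.6, a.max(),P[:,2].max())
rect(W,'blue',.54,.045,.06,.055,.2,(S>120)&(H>105)&(H<130))
c,W,(H,S,V)=mk('m','side')
rect(W,'tin',.518,.237,.05,.06,.08);rect(W,'pawn',.37,.27,.04,.01,.08);rect(W,'jar',.666,-.018,.05,.07,.1)
P=rect(W,'clamp',.48,.318,.08,.03,.2,(S>170)&(H<14))
rect(W,'offcut',.484,-.305,.065,.025,.045,(H<25)&(V>60))
c,W,(H,S,V)=mk('m','top')
rect(W,'drv',.6,-.29,.1,.012,.03,(S>150)&(H<32)&(H>20))
print(ctrl.get_obs()['force'],ctrl.get_obs()['ee_pos'])
E
```

```text
red 852 [595.9 101.2  13.8  35.1  73.9] z [0.0592 0.0851 0.0979] mean [0.5966 0.1013 0.0823]
tilt 1.115234758251025 0.037125166893773306 0.09979503977402283
blue 857 [542.9  47.6  14.   35.4  74.3] z [0.0584 0.0822 0.0981] mean [0.5428 0.0485 0.0809]
tin 490 [518.3 237.8  58.1  62.7  24.2] z [0.063  0.0703 0.0734] mean [0.5166 0.2415 0.0696]
pawn 269 [370.1 276.2  28.3  26.9  20.1] z [0.0124 0.0401 0.0706] mean [0.3696 0.2777 0.0406]
jar 267 [666.5 -15.7  52.1  54.9  56.9] z [0.0734 0.085  0.0884] mean [ 0.6647 -0.013   0.0836]
clamp 293 [477.3 317.2  79.7  35.4   6.7] z [0.0384 0.0436 0.0466] mean [0.4736 0.3204 0.0432]
offcut 163 [ 485.3 -298.4   63.9   33.4    0.6] z [0.0262 0.0351 0.0392] mean [ 0.484  -0.2958  0.0342]
drv 329 [ 604.6 -296.6   23.6   83.9   26.7] z [0.0165 0.0224 0.0263] mean [ 0.6053 -0.2965  0.0222]
[0.56483527 0.05576019 0.08759484] [0.50590677 0.12515895 0.26619117]
```

View pics/m_wrist.png

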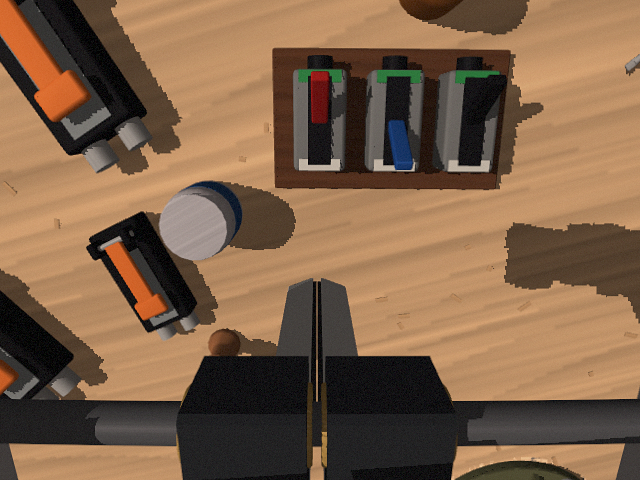

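View pics/m_side.png

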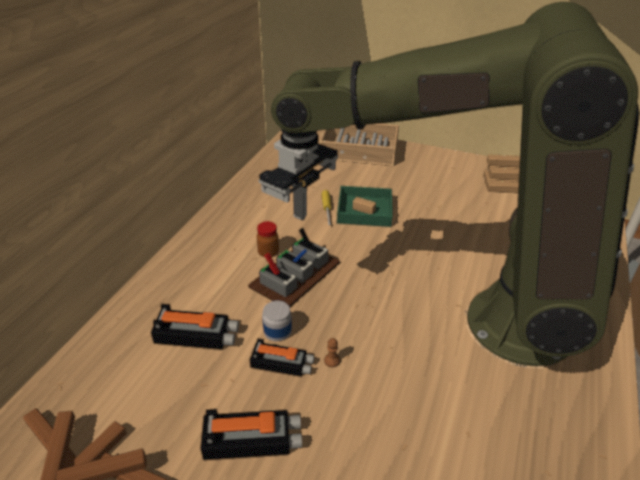

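The red lever (319,97) leans fully to green; its tip height (0.098) matches the off blue lever. The blue (401,145) and black (490,95) levers are unchanged, the clamp is level, and the offcut is in the tray. I hand in.

```bash
python3 -c "
from station import ctrl
print(ctrl.hand_in())"
```

```text
the job is handed in; nothing more can be done
None
```

I did the four steps in order and handed the job in; it gives no verdict. The offcut is in the green tray, the clamp is shut, and the red switch was pushed off and then thrown on. The robot clock stood at about 18 s of the 64 s allowed.

Last checks before handing in:
- **Offcut:** it lies released near the tray's centre, with its top at z = 0.035 m, so it rests on the tray floor.
- **Clamp lever:** it is level along its length, with its top at z ≈ 0.042 m. I pressed it onto its stop at about 61 N on the wrist, well above the roughly 1 N needed to move it.
- **Red lever:** it met its stop in both directions and leans to the green end. Its tip height and lean match the off position mirrored.
- **Disagreement:** a crude tilt estimate for the red lever gave 1.12 rad rather than 1.2. That is still above the 1.08 limit, and I put it down to the camera seeing only the lever's upper face.
- **Blue and black levers:** blue measured unchanged. Black I judged by eye in the pictures, and it looks unchanged.
- **Bystanders:** the turned piece, tin, jar and screwdriver all measured within about 2 mm of where they started.
- **Gripper:** it hangs free at z = 0.27 m with no contact force.

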